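Level a display module in its rework frame and lock the frame

ROBOT

A 6-joint arm with a two-finger parallel gripper is mounted at the origin on a cart in front of the work surface, level with it; the furniture and walls round the work are solid. World frame = base frame: x ahead of the robot, y to its left, z up, the work surface at z = 0. Lengths are in m, angles in rad, forces in N, time in s.
With the tool pointing down it reaches from about 0.275 to 0.85 m from the base axis. Payload 5.2 kg.
Tool frame: the origin (TCP) lies midway between the tips of the shut fingers; the grasp point (between the pads) lies robot.pinch_z behind it (robot.pinch_z is the distance from the TCP to the grasp point, in m); z points along the fingers, y is the line along which they close (so a half turn about z gives the same grasp; the last joint's range is limited). The gripper opens to 85 mm and grips with 20 to 120 N. Pads are 22 mm wide; open, the fingers measure 114 mm over their backs; the gripper's body (76 mm by 85 mm) begins 54 mm behind the grasp point. The pads swing forward as they close: fully open they stand 13 mm farther back than shut.
Start: joints at [-1.545, 0.259, 1.535, -0, 1.348, -0.203], TCP at [0.125, -0.536, 0.231] pointing down, gripper open.
Joint ranges: [-3.14, 3.14], [-0.91, 2.08], [0.19, 2.58], [-1.22, 4.36], [0.22, 2.71], [-3.12, 3.12]. Speed limits (rad/s): [2.57, 2.57, 3.14, 3.14, 3.14, 3.14].

INTERFACE

Orientations are given as a rotation vector (axis times angle).
In Python, from station import robot gives the robot as it stands.
- The arm moves only by the tool servo_tool, never from a script. Its argument "commands" is a list of rows, each a list of 3 entries, a list of its own where there are three numbers: the gripper's target within -1 to 1 (shut at 1, half-way at 0, fully open at -1), then the shift along the world's x, y, z scaled (see below), then the turn about the world's z scaled (see below). A call has 1 to 5 rows; each row shifts and turns the commanded pose from where the row before left it; what a row does not reach is not made up. The controller multiplies each number of a shift by 0.05 m and each number of a turn by 90 degrees. A row lasts 1/10 s, in which the tool goes at most 50 mm and 8.59 degrees, less where a joint would pass 70% of its speed; a pose out of reach is approached as far as the arm can. A call with a number of a shift or a turn outside -1 to 1 is refused whole. A call with a gripper value outside its range is refused whole. The fingers move at their own pace and stop on an object; the grip force is fixed at half the most. Time passes only in rows, so rows that do not move let the fingers close. It gives the time, the measured TCP pose, the force, the opening and the grip force at its end, in the units of the state.
- robot.sense(): the state, without advancing time (a new reading comes with each control period).
- robot.get_image(name): name is "side" or "top"; returns the picture (384x512x3 uint8, blue, green, red); there is no depth.
- robot.calibration(name): a dict with "K" (3x3 intrinsics, pixels), "world_from_camera" (4x4, takes a point from camera to world coordinates). Camera axes: x right, y up, looking along -z (the intrinsics and any distortion apply to the point x, -y, -z); pixel columns grow to the right and rows downward; lengths in m; the calibration is good to about 2 mm. A picture is of the moment at which its call begins. calibration takes no time and is no camera call.
- robot.job_done(): hands the job in; it is judged then, once.
The state is a dict: "time_s": time; "joint_pos": joint angles; "qd": joint speeds; "joint_efforts": joint torques, N m; "eef_pos": TCP position; "eef_rot": TCP orientation; "force": force on the tool from outside, world axes, zero at the start; "ft_torque": the same for the moment, N m; "opening": finger opening in m; "grip_force": force on a finger pad.
Only numpy, scipy, OpenCV 4.12 (cv2) and the standard library are available. Lean on these libraries where they do the work, as an engineer would, in place of code of your own. Each camera call takes 0.05 s, during which the arm holds its last target. There are 200 camera calls.

TASK

On the kitchen worktop a rework frame holds an oven's display module, tilted. Turn the display module about its long axis until it lies level with its glass face up, and only then lock the frame by turning the bar-shaped lock knob clockwise (seen from above) all the way to its stop. Leave the round clamp knob on the other post as it is.

Things in the scene. Friction and masses are not known exactly. Their poses are not given: they have to be found in the camera images.
- frame: Rework frame, fixed, 150 mm (x) by 290 mm (y, long axis): two feet, two low rods (17 mm high), an aluminium post at y = +-128 mm, each with a steel head (38 x 32 mm, top 137 mm above the worktop) carrying a knob. Origin: centre, at worktop height, z up. Tilt axis of the module: along y at x = 0, 100 mm up.
- display_panel (a joint): Tilt (rad) of the display module, a black slab 120 mm wide, 200 mm along the frame's y, 10 mm thick, about its mid-line. 0 = level, glass up, top face 105 mm above the worktop; positive = far (frame +x) edge raised. Starts 0.6 to 1.05; range +-1.2, no stop at level. Stiff hinge: stays as left, yields to 2 N at the edge, 4 N at 25 mm from the axis. The lock does not block it.
- lock_knob (a joint): Turn (rad) of the lock knob, clockwise from above positive. Range 0 to 1.2; 1.2 = stop = locked, its bar then along the frame's y (long axis). Starts unlocked, at 0 to 0.3. At value q the bar's direction is the frame's y turned counter-clockwise (from above) by 1.2 - q. Takes about 0.04 N m; stays as left.
- lock_knob_grip (a point): Centre of the lock knob's grip, on its upright turning axis, 159 mm above the worktop. The grip is a black bar 46 mm long, 14 mm thick, from 145 to 171 mm above the worktop, on a short round steel hub. It stands on the head of either post, left or right. The bar is not along this point's axes.
- clamp_knob (a joint): Turn (rad) of the round knurled clamp knob (34 mm across, top 162 mm above the worktop) on the other post's head. Starts at 0; must stay within 0.3 of it.

How it is judged:
By the outcome, as a careful person would: the job done as asked, in the order asked, and still so for the second after the job is handed in, with the robot touching nothing.
It also fails if it takes over 45 s, if anything falls off the work surface, if the arm or the gripper's body presses on something with over 40 N, if the wrist force passes 120 N, or if a joint passes its speed limit or range.

## Working session

There is one attempt and no reset: what is moved stays moved. The work goes in short steps, Python scripts to look and compute and a tool call to move; the robot and the scene stay as the last step left them, time stands still between calls to the robot, and variables do not carry over. Pictures are saved under pics/ and viewed, at most 10 in all, crops included, and the job is handed in when it is done.

Besides the shell and the picture viewer there is one more tool, called after "Emit:" as name(argument=value, ...) on one line, values as JSON. servo_tool: Moves the arm, as the interface text tells. Its arguments: {"type":"object","properties":{"commands":{"type":"array","items":{"type":"array"}}},"required":["commands"]}

```bash
mkdir -p pics; python3 - <<'E'
from station import robot
import cv2,numpy as np
a=robot.get_image("side");b=robot.get_image("top")
cv2.imwrite("pics/s0.png",a);cv2.imwrite("pics/t0.png",b)
np.set_printoptions(precision=4,suppress=True)
for n in("side","top"):
    c=robot.calibration(n);print(n,c)
s=robot.sense();print(s,robot.pinch_z)
E
```

```text
side {'K': array([[385.3746,   0.    , 259.5218],
       [  0.    , 385.3746, 192.5517],
       [  0.    ,   0.    ,   1.    ]]), 'world_from_camera': array([[ 0.8644,  0.311 , -0.3952,  0.2503],
       [-0.5025,  0.503 , -0.7032, -0.5878],
       [-0.0199,  0.8064,  0.591 ,  0.6109],
       [ 0.    ,  0.    ,  0.    ,  1.    ]])}
top {'K': array([[358.6905,   0.    , 260.1963],
       [  0.    , 358.6905, 190.0925],
       [  0.    ,   0.    ,   1.    ]]), 'world_from_camera': array([[ 0.0972,  0.9688, -0.2279,  0.3583],
       [-0.9952,  0.0932, -0.0283, -0.0096],
       [-0.0062,  0.2296,  0.9733,  0.9626],
       [ 0.    ,  0.    ,  0.    ,  1.    ]])}
{'time_s': 0.1, 'joint_pos': array([-1.5448,  0.2593,  1.536 , -0.    ,  1.348 , -0.2028]), 'qd': array([ 0.0006, -0.0029, -0.0034, -0.0008, -0.    ,  0.0006]), 'joint_efforts': array([  0.002 , -44.6966, -29.1247,  -0.0002,   0.0062,   0.    ]), 'eef_pos': array([ 0.1248, -0.5352,  0.2305]), 'eef_rot': array([-3.1193, -0.3584, -0.0002]), 'force': array([-0.6162, -0.7107,  0.2985]), 'ft_torque': array([ 0.0048, -0.0068,  0.0185]), 'grip_force': 0.0, 'opening': 0.08539432924515312} 0.0187
```

View pics/s0.png

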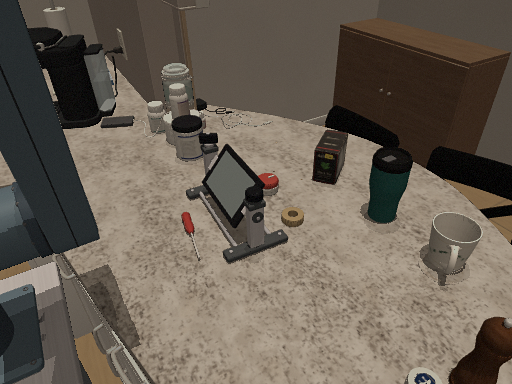

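View pics/t0.png

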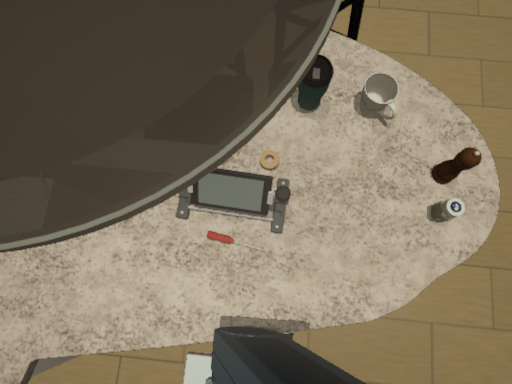

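```bash
python3 - <<'E'
import cv2
a=cv2.imread("pics/s0.png")[120:270,170:310];b=cv2.imread("pics/t0.png")[150:260,165:305]
a=cv2.resize(a,None,fx=4,fy=4,interpolation=2);b=cv2.resize(b,None,fx=5,fy=5,interpolation=2)
cv2.imwrite("pics/s1.png",a);cv2.imwrite("pics/t1.png",b)
E
```

```text
(no output)
```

View pics/s1.png

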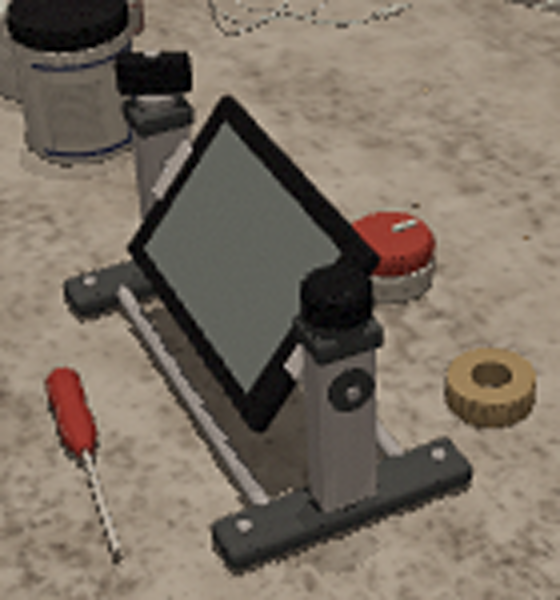

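View pics/t1.png

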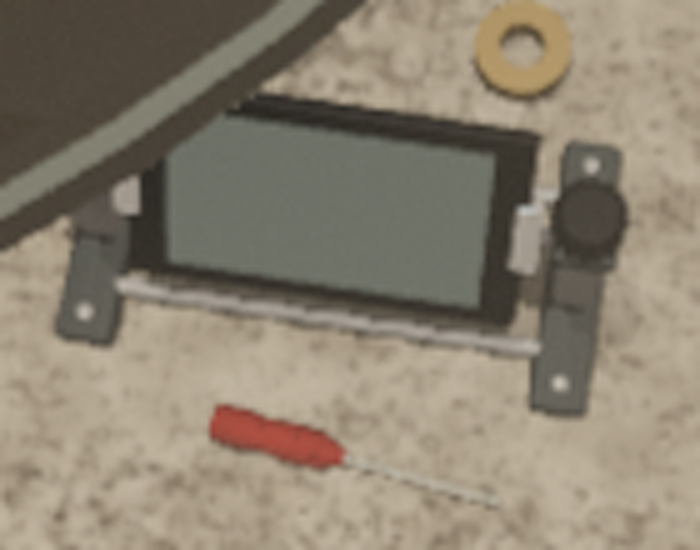

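```bash
cat >h.py <<'E'
from station import robot
import cv2,numpy as np
np.set_printoptions(precision=4,suppress=True)
C={n:robot.calibration(n) for n in("side","top")}
def ray(n,p):
    c=C[n];d=np.linalg.solve(c["K"],[p[0],p[1],1.])*[1,-1,-1]
    T=c["world_from_camera"];return T[:3,3],T[:3,:3]@d
def plane(n,p,z):
    o,d=ray(n,p);return o+d*(z-o[2])/d[2]
def tri(ps,pt):
    A=np.zeros((3,3));b=np.zeros(3)
    for o,d in(ray("side",ps),ray("top",pt)):
        d=d/np.linalg.norm(d);M=np.eye(3)-np.outer(d,d);A+=M;b+=M@o
    return np.linalg.solve(A,b)
def px(n,X):
    c=C[n];T=c["world_from_camera"];q=T[:3,:3].T@(np.asarray(X)-T[:3,3])*[1,-1,-1];q=c["K"]@q;return q[:2]/q[2]
E
python3 - <<'E'
from h import *
s=lambda u,v:(u/4+170,v/4+120)
t=lambda u,v:(u/5+165,v/5+150)
for k,a,b in(("scr_near_R",s(243,525),t(560,383)),("scr_far_R",s(437,454),t(592,165)),("scr_near_L",s(90,281),t(84,311)),("clamp",s(336,290),t(590,217)),("pNL",s(135,247),t(133,268)),("pNR",s(262,430),t(512,322)),("pFR",s(375,262),t(537,137))):print(k,tri(a,b))
L=plane("side",s(155,73),.159);R=plane("top",t(590,217),.162);R2=plane("side",s(336,298),.15)
print(L,R,R2,np.linalg.norm(L-R)); 
print("ends",plane("side",s(118,70),.171),plane("side",s(190,70),.171))
E
```

```text
scr_near_R [ 0.4854 -0.036   0.019 ]
scr_far_R [ 0.6051 -0.043   0.0192]
scr_near_L [0.5003 0.2202 0.0177]
clamp [ 0.5452 -0.0394  0.155 ]
pNL [0.5212 0.1887 0.0552]
pNR [ 0.5114 -0.0084  0.0536]
pFR [ 0.5845 -0.0116  0.141 ]
[0.5598 0.212  0.159 ] [ 0.5431 -0.039   0.162 ] [ 0.5457 -0.0393  0.15  ] 0.25157798881470556
ends [0.5341 0.2063 0.171 ] [0.5711 0.1829 0.171 ]
```

Emit:
servo_tool(commands=[[1, [0.5, 0.7, 0.1], 0.09], [1, [0.5, 0.7, 0.1], 0.09], [1, [0.5, 0.7, 0.1], 0.09], [1, [0.5, 0.7, 0.1], 0.09], [1, [0.5, 0.7, 0], 0.09]])

```text
time_s: 0.6
eef_pos: [0.2505, -0.3593, 0.2516]
eef_rot: [2.8, 1.424, 0.0]
force: [1.2, -0.4, 0.1]
opening: 0.0124
grip_force: 0.0
```

Emit:
servo_tool(commands=[[1, [0.5, 0.7, 0], 0.09], [1, [0.5, 0.7, 0], 0.09], [1, [0.5, 0.7, 0], 0.09], [1, [0.5, 0.7, 0], 0.09], [1, [0.5, 0.7, 0], 0.09]])

```text
time_s: 1.1
eef_pos: [0.3753, -0.1839, 0.2512]
eef_rot: [-2.134, -2.306, 0.0]
force: [-0.5, -0.7, -0.2]
opening: -0.0001
grip_force: 0.0
```

Emit:
servo_tool(commands=[[1, [0.5, 0.7, 0], 0.09], [1, [0.5, 0.7, 0], 0.09], [1, [0.5, 0.7, 0], 0.09], [1, [0.5, 0.7, 0], 0.09], [1, [0.5, 0.7, 0], 0.09]])

```text
time_s: 1.6
eef_pos: [0.5003, -0.0089, 0.2511]
eef_rot: [-1.203, -2.902, 0.0]
force: [0.3, -1.1, -0.3]
opening: 0.0002
grip_force: 0.0
```

Emit:
servo_tool(commands=[[1, [0.48, 0.64, 0], 0.09], [1, [0.48, 0.64, 0], 0.03], [1, [0.47, 0.64, -0.4], 0], [1, [0, 0, -0.6], 0], [1, [0, 0, -0.4], 0]])

```text
time_s: 2.1
eef_pos: [0.5706, 0.0868, 0.1786]
eef_rot: [-0.929, -2.998, 0.001]
force: [-0.4, -0.2, -0.8]
opening: 0.0001
grip_force: 0.0
```

```bash
python3 - <<'E'
from h import *
a=robot.get_image("side");cv2.imwrite("pics/s2.png",cv2.resize(a[60:270,140:340],None,fx=2.8,fy=2.8,interpolation=2))
print("jar base front",plane("side",(191,160),0),robot.sense()["eef_pos"],robot.sense()["force"])
E
```

```text
jar base front [0.5653 0.3944 0.    ] [0.5686 0.0863 0.1755] [-1.2189  0.1969 -2.2081]
```

View pics/s2.png

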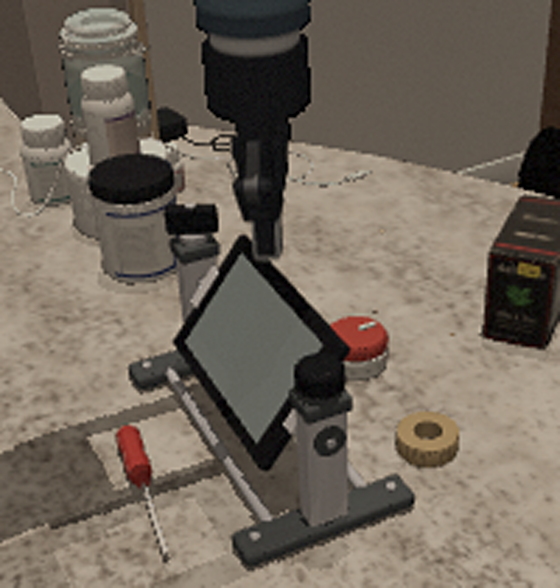

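Emit:
servo_tool(commands=[[1, [0, 0, -0.25], 0], [1, [0, 0, -0.25], 0], [1, [0.06, 0, -0.2], 0], [1, [0.08, 0, -0.2], 0], [1, [0.08, 0, -0.1], 0]])

```text
time_s: 2.65
eef_pos: [0.5829, 0.085, 0.1311]
eef_rot: [0.934, 2.999, 0.0]
force: [-1.3, -0.4, 2.2]
opening: -0.0005
grip_force: 1.4
```

Emit:
servo_tool(commands=[[1, [0.1, 0, -0.1], 0], [1, [0.1, 0, -0.1], 0], [1, [0.05, 0, -0.1], 0], [1, [0, 0, 0], 0], [1, [0, 0, 0], 0]])

```text
time_s: 3.15
eef_pos: [0.5951, 0.0854, 0.1161]
eef_rot: [0.934, 2.999, 0.0]
force: [0.9, 0.5, 0.7]
opening: 0.0001
grip_force: 0.0
```

Emit:
servo_tool(commands=[[1, [0, 0, -0.1], 0], [1, [0, 0, -0.12], 0], [1, [0, 0, 0], 0], [1, [0, 0, 0], 0]])

```text
time_s: 3.55
eef_pos: [0.5941, 0.0854, 0.1048]
eef_rot: [-0.934, -2.998, 0.001]
force: [-0.4, -0.5, -0.4]
opening: -0.0002
grip_force: 0.0
```

Emit:
servo_tool(commands=[[1, [0, 0, 0.3], 0], [1, [-0.6, 0.03, 0.3], 0], [1, [-0.6, 0.03, 0], 0], [1, [-0.6, 0.04, 0], 0], [1, [0, 0, 0], 0]])

```text
time_s: 4.05
eef_pos: [0.4999, 0.091, 0.1347]
eef_rot: [-0.931, -2.995, 0.002]
force: [0.9, -0.4, -0.3]
opening: 0.0004
grip_force: 0.0
```

```bash
python3 - <<'E'
from h import *
a=robot.get_image("side");a=cv2.resize(a[100:260,160:320],None,fx=3.6,fy=3.6,interpolation=2);cv2.imwrite("pics/s3.png",a)
c=np.array([.5518,.088]);X=np.array([.998,-.058]);Y=np.array([.058,.998])
for t in(0,.1,.2):
  for sx in(-1,1):
    for sy in(-1,1):
      p=c+X*sx*.06*np.cos(t)+Y*sy*.1;print(t,sx,sy,(px("side",[*p,.105+sx*.06*np.sin(t)])-[160,100])*3.6)
print(robot.sense()["eef_pos"])
E
```

```text
0 -1 -1 [224.2121 408.0367]
0 -1 1 [112.2149 243.8155]
0 1 -1 [407.2655 348.6803]
0 1 1 [273.2015 200.2353]
0.1 -1 -1 [225.4883 415.8937]
0.1 -1 1 [113.7266 251.1029]
0.1 1 -1 [406.8388 340.8945]
0.1 1 1 [272.3407 193.0467]
0.2 -1 -1 [227.6938 423.2888]
0.2 -1 1 [116.0449 258.0336]
0.2 1 -1 [405.5363 333.3997]
0.2 1 1 [270.7062 186.0841]
[0.5026 0.0907 0.1352]
```

View pics/s3.png

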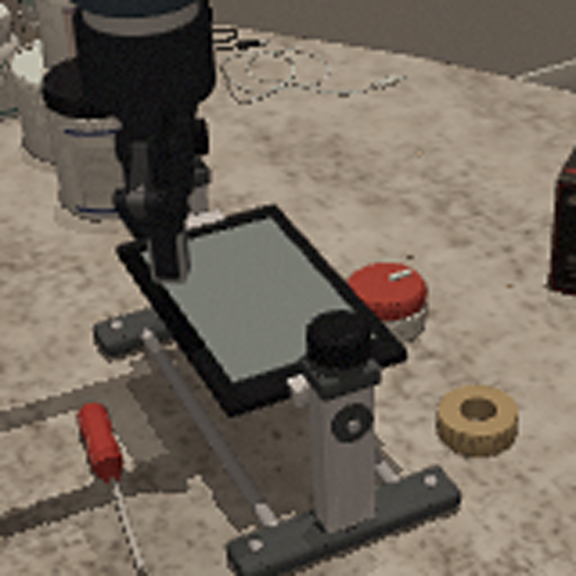

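Emit:
servo_tool(commands=[[1, [0.04, 0, -0.2], 0], [1, [0, 0, -0.2], 0], [1, [0, 0, -0.1], 0], [1, [0, 0, 0], 0], [1, [0, 0, 0], 0]])

```text
time_s: 4.6
eef_pos: [0.5068, 0.0903, 0.1097]
eef_rot: [-0.934, -2.998, 0.0]
force: [0.6, -0.6, -0.4]
opening: -0.0001
grip_force: 0.0
```

Emit:
servo_tool(commands=[[1, [0, 0, -0.05], 0], [1, [0, 0, -0.045], 0], [1, [0, 0, 0], 0], [1, [0, 0, 0], 0]])

```text
time_s: 5.0
eef_pos: [0.5068, 0.0904, 0.1057]
eef_rot: [0.934, 2.999, 0.0]
force: [0.3, 0.0, -0.3]
opening: 0.0002
grip_force: 0.0
```

Emit:
servo_tool(commands=[[1, [0, 0, -0.015], 0], [1, [0, 0, 0], 0], [1, [0, 0, 0.6], 0], [0, [0.2, 0.4, 0.9], 0], [0, [0, 0, 0.9], 0]])

```text
time_s: 5.5
eef_pos: [0.5168, 0.1116, 0.2255]
eef_rot: [-0.933, -2.999, -0.001]
force: [1.7, -0.5, 0.1]
opening: 0.0285
grip_force: 0.0
```

```bash
python3 - <<'E'
from h import *
img=robot.get_image("side");a=img[125:160,190:225];cv2.imwrite("pics/s4.png",np.hstack([cv2.resize(a,(560,560),interpolation=0)]))
for q in(0,.1,.2,.3):
  th=np.pi/2-.058+1.2-q
  u=np.array([np.cos(th),np.sin(th)]);n=np.array([-u[1],u[0]])
  for z in(.171,.145):
    print(q,z,round(np.degrees(th)),*[((px("side",[*(np.array([.5592,.2155])+u*.023*i+n*.007*j),z])-[190,125])*16).round().tolist() for i in(-1,1) for j in(-1,1)])
print(robot.sense()["eef_pos"])
E
```

```text
0 0.171 155 [429.0, 104.0] [430.0, 146.0] [130.0, 123.0] [128.0, 165.0]
0 0.145 155 [443.0, 253.0] [444.0, 296.0] [149.0, 272.0] [147.0, 315.0]
0.1 0.171 150 [433.0, 111.0] [425.0, 153.0] [136.0, 116.0] [124.0, 158.0]
0.1 0.145 150 [447.0, 260.0] [439.0, 303.0] [155.0, 264.0] [143.0, 308.0]
0.2 0.171 144 [436.0, 118.0] [418.0, 160.0] [143.0, 109.0] [122.0, 151.0]
0.2 0.145 144 [450.0, 267.0] [433.0, 310.0] [162.0, 257.0] [142.0, 301.0]
0.3 0.171 138 [437.0, 125.0] [410.0, 167.0] [152.0, 102.0] [122.0, 144.0]
0.3 0.145 138 [451.0, 274.0] [425.0, 317.0] [170.0, 251.0] [141.0, 293.0]
[0.5205 0.1111 0.2341]
```

View pics/s4.png

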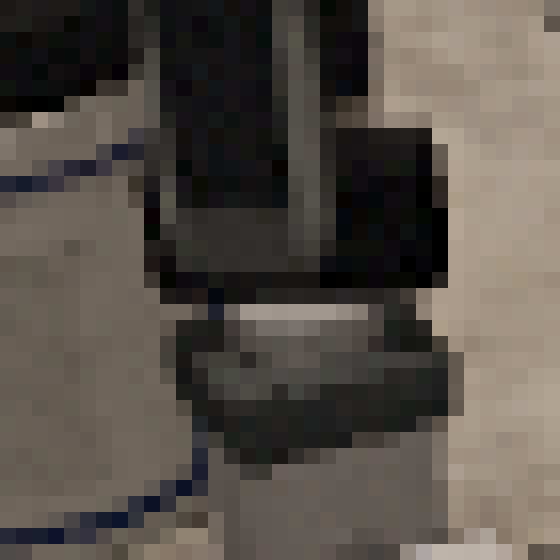

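Emit:
servo_tool(commands=[[0, [0.26, 0.7, 0], 0.07], [0, [0.26, 0.7, 0], 0], [0, [0.26, 0.68, 0], 0], [0, [0, 0, 0], 0], [0, [0, 0, 0], 0]])

```text
time_s: 6.05
eef_pos: [0.5554, 0.2146, 0.2239]
eef_rot: [-0.765, -3.046, 0.001]
force: [-0.1, 0.2, -0.2]
opening: 0.0427
grip_force: 0.0
```

Emit:
servo_tool(commands=[[0, [0.075, 0.02, -0.4], 0], [0, [0, 0, -0.4], 0], [0, [0, 0, -0.4], 0], [0, [0, 0, -0.2], 0], [0, [0, 0, 0], 0]])

```text
time_s: 6.55
eef_pos: [0.5582, 0.214, 0.1531]
eef_rot: [-0.769, -3.043, 0.003]
force: [-0.1, -0.8, 0.6]
opening: 0.0425
grip_force: 0.0
```

```bash
python3 - <<'E'
from h import *
img=robot.get_image("side");a=img[110:200,170:280];cv2.imwrite("pics/s5.png",cv2.resize(a,None,fx=6,fy=6,interpolation=0))
s=robot.sense();print(s["eef_pos"],s["force"])
E
```

```text
[0.5591 0.2144 0.1544] [0.0579 0.483  0.119 ]
```

View pics/s5.png

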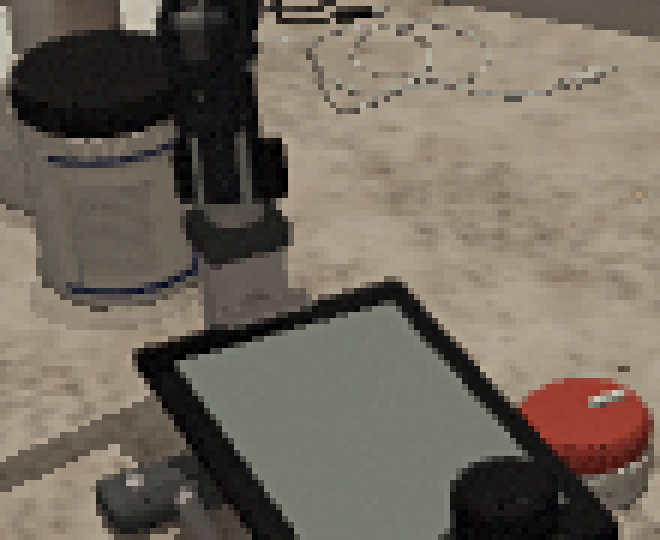

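Emit:
servo_tool(commands=[[0, [0, 0.01, -0.15], 0], [0, [0, 0, 0], 0], [1, [0, 0, 0], 0], [1, [0, 0, 0], 0], [1, [0, 0, 0], 0]])

```text
time_s: 7.1
eef_pos: [0.5598, 0.2159, 0.1478]
eef_rot: [0.767, 3.045, 0.001]
force: [-0.1, 0.5, 3.2]
opening: 0.0132
grip_force: 59.3
```

Emit:
servo_tool(commands=[[1, [0, 0, 0], 0], [1, [0, 0, 0], 0], [1, [0, 0, 0], 0]])

```text
time_s: 7.4
eef_pos: [0.5598, 0.2159, 0.1477]
eef_rot: [0.767, 3.045, 0.001]
force: [-1.4, -0.0, 4.8]
opening: 0.0132
grip_force: 59.7
```

Emit:
servo_tool(commands=[[1, [0, 0, 0], -0.06], [1, [0, 0, 0], -0.06], [1, [0, 0, 0], -0.06], [1, [0, 0, 0], -0.06], [1, [0, 0, 0], 0]])

```text
time_s: 7.9
eef_pos: [0.5596, 0.2157, 0.1477]
eef_rot: [1.328, 2.846, 0.0]
force: [-1.3, -1.2, 5.4]
opening: 0.0127
grip_force: 60.0
```

Emit:
servo_tool(commands=[[1, [0, 0, 0], -0.06], [1, [0, 0, 0], -0.06], [1, [0, 0, 0], -0.06], [1, [0, 0, 0], -0.06], [1, [0, 0, 0], 0]])

```text
time_s: 8.4
eef_pos: [0.5594, 0.2156, 0.1477]
eef_rot: [1.838, 2.547, -0.0]
force: [-2.1, -1.3, 6.2]
opening: 0.0131
grip_force: 60.1
```

```bash
python3 - <<'E'
from h import *
s=robot.sense();r=s["eef_rot"];print(s["eef_pos"],np.degrees(2*np.arctan2(r[1],r[0]))%360,s["force"],s["ft_torque"],s["joint_pos"][5])
E
```

```text
[0.5594 0.2156 0.1477] 108.36106512618387 [-2.1256 -1.2814  6.22  ] [-0.0768  0.3816 -0.0647] -0.13819721727989995
```

Emit:
servo_tool(commands=[[1, [0, 0, 0], -0.06], [1, [0, 0, 0], -0.06], [1, [0, 0, 0], -0.06], [1, [0, 0, 0], -0.05], [1, [0, 0, 0], 0]])

```text
time_s: 8.9
eef_pos: [0.5592, 0.2156, 0.1477]
eef_rot: [2.266, 2.176, -0.001]
force: [-3.1, -0.6, 6.8]
opening: 0.0127
grip_force: 60.1
```

```bash
cat >>h.py <<'E'
def st():
    s=robot.sense();r=s["eef_rot"];print(s["eef_pos"],np.degrees(2*np.arctan2(r[1],r[0]))%360,s["force"],s["ft_torque"])
E
python3 -c "from h import *;st()"
```

```text
[0.5592 0.2156 0.1477] 87.68891412974428 [-3.0867 -0.6406  6.7543] [-0.1522  0.5019 -0.0704]
```

Emit:
servo_tool(commands=[[1, [0, 0, 0], -0.03], [1, [0, 0, 0], 0], [1, [0, 0, 0], 0]])

```text
time_s: 9.2
eef_pos: [0.5591, 0.2156, 0.1477]
eef_rot: [2.312, 2.127, -0.001]
force: [-3.5, -1.1, 6.6]
opening: 0.0128
grip_force: 60.6
```

```bash
python3 -c "from h import *;st()"
```

```text
[0.5591 0.2156 0.1477] 85.22501776494153 [-3.539  -1.0545  6.6283] [-0.2117  0.4509  0.8441]
```

Emit:
servo_tool(commands=[[0, [0, 0, 0], 0], [0, [0, 0, 0], 0], [0, [0, 0, 0], 0], [0, [0, 0, 0], 0], [0, [0, 0, 0.3], 0]])

```text
time_s: 9.7
eef_pos: [0.558, 0.2154, 0.1599]
eef_rot: [-2.313, -2.123, 0.006]
force: [-0.1, 0.2, 0.2]
opening: 0.0426
grip_force: 0.0
```

Emit:
servo_tool(commands=[[0, [0, 0, 0.6], 0], [0, [0, 0, 0.8], 0], [0, [-0.5, -0.3, 0.5], 0], [0, [-0.8, -0.4, 0], 0], [0, [-0.8, -0.4, 0], 0]])

```text
time_s: 10.2
eef_pos: [0.454, 0.1603, 0.2577]
eef_rot: [2.313, 2.124, 0.002]
force: [-0.8, -0.8, 0.8]
opening: 0.0425
grip_force: 0.0
```

Emit:
servo_tool(commands=[[0, [-0.8, -0.4, 0], 0], [0, [-0.5, -0.4, 0], 0], [0, [0, 0, 0], 0], [0, [0, 0, 0], 0]])

```text
time_s: 10.6
eef_pos: [0.3898, 0.1206, 0.2576]
eef_rot: [2.315, 2.123, 0.003]
force: [1.2, -0.9, 0.4]
opening: 0.0421
grip_force: 0.0
```

```bash
python3 - <<'E'
from h import *
st()
a=robot.get_image("side");cv2.imwrite("pics/s6.png",cv2.resize(a[115:265,170:310],None,fx=4,fy=4,interpolation=2))
c=np.array([.5518,.088]);X=np.array([.998,-.058]);Y=np.array([.058,.998])
for t in(-.1,0,.1):
  print(t,*[((px("side",[*(c+X*sx*.06*np.cos(t)+Y*sy*.1),.105+sx*.06*np.sin(t)])-[170,115])*4).round() for sx in(-1,1) for sy in(-1,1)])
print([((px("side",[*(np.array([.5592,.2155])+Y*.023*i+X*.007*j),.171])-[170,115])*4).round() for i in (-1,1) for j in (-1,1)])
E
```

```text
[0.3898 0.1206 0.2576] 85.04054251954474 [ 1.2073 -0.9226  0.3968] [-0.068   0.0236 -0.0425]
-0.1 [209. 384.] [ 84. 202.] [412. 336.] [264. 171.]
0 [209. 393.] [ 85. 211.] [413. 327.] [264. 162.]
0.1 [211. 402.] [ 86. 219.] [412. 319.] [263. 154.]
[array([152.,  92.]), array([174.,  86.]), array([126.,  61.]), array([147.,  56.])]
```

View pics/s6.png

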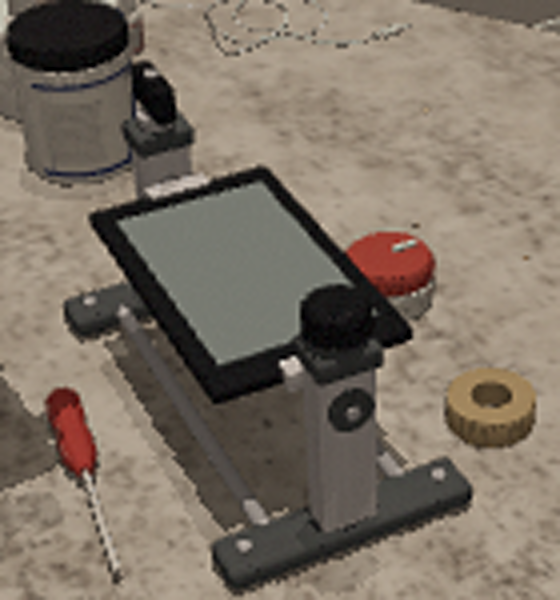

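```bash
python3 -c "from station import robot;print(robot.job_done())"
```

```text
the job is handed in; nothing more can be done
None
```

I levelled the display module glass up (within about 0.02 rad by camera), then turned the lock knob clockwise to its stop, left the clamp knob untouched, and handed the job in at about 10.7 s with the arm clear; no verdict came back.

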